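# Set out the nested clay pots on their saucers

## Task

Take the nested stack of four clay pots on the turntable apart, one pot at a time from the top, and stand each upright in the middle of the saucer of its own size on the stone: the narrowest pot in the narrowest saucer, and so on up to the widest pot in the widest saucer. Set each pot down rather than dropping it in, do not tip any over, leave the saucers where they are and do not knock the glass cloche.

Things in the scene. Friction and masses are not known exactly. Their poses are not given: they have to be found in the camera images.
- long_tom: Long tom, the tallest and narrowest pot, about 260 g, plain terracotta, open top, 116 mm high, 66 mm across the rim, 44 mm across the foot, floor 8 mm thick. Its top 24 mm is an upright collar 8 mm thick, to pinch from above, one finger inside, one outside; below, a 6 mm wall tapers to the foot. Starts topmost, standing inside the standard pot, rim 30 mm above its rim. Origin: centre of the foot's underside, z up its axis; yaw has no meaning.
- standard_pot: Standard pot, about 340 g, plain terracotta, open top, 94 mm high, 90 mm across the rim, 64 mm across the foot, floor 8 mm thick. Its top 24 mm is an upright collar 8 mm thick, to pinch from above, one finger inside, one outside; below, a 6 mm wall tapers to the foot. Starts standing inside the half pot, rim 30 mm above its rim. Origin: centre of the foot's underside, z up its axis; yaw has no meaning.
- half_pot: Half pot, wider than high, about 380 g, plain terracotta, open top, 72 mm high, 114 mm across the rim, 88 mm across the foot, floor 8 mm thick. Its top 24 mm is an upright collar 8 mm thick, to pinch from above, one finger inside, one outside; below, a 6 mm wall tapers to the foot. Starts standing inside the pan, rim 30 mm above its rim. Origin: centre of the foot's underside, z up its axis; yaw has no meaning.
- pan: Pan, the widest and lowest pot, about 420 g, plain terracotta, open top, 50 mm high, 142 mm across the rim, 114 mm across the foot, floor 8 mm thick. Its top 24 mm is an upright collar 8 mm thick, to pinch from above, one finger inside, one outside; below, a 6 mm wall tapers to the foot. Starts lowest, on the turntable. Origin: centre of the foot's underside, z up its axis; yaw has no meaning.
- saucer_narrowest: The narrowest of the four round terracotta saucers on the stone: 88 mm across the rim, 20 mm high, floor 7 mm thick, flat inner floor 68 mm across. Loose, about 170 g. Origin at the centre of its underside, z up; yaw has no meaning.
- saucer_narrow: The second narrowest of the four round terracotta saucers on the stone: 108 mm across the rim, 20 mm high, floor 7 mm thick, flat inner floor 88 mm across. Loose, about 250 g. Origin at the centre of its underside, z up; yaw has no meaning.
- saucer_wide: The second widest of the four round terracotta saucers on the stone: 132 mm across the rim, 20 mm high, floor 7 mm thick, flat inner floor 112 mm across. Loose, about 360 g. Origin at the centre of its underside, z up; yaw has no meaning.
- saucer_widest: The widest of the four round terracotta saucers on the stone: 158 mm across the rim, 20 mm high, floor 7 mm thick, flat inner floor 138 mm across. Loose, about 500 g. Origin at the centre of its underside, z up; yaw has no meaning.
- turntable: Low turntable fixed to the stone: white ceramic disc with a blue edge, 190 mm across, top 38 mm above the stone, on a steel foot; the disc turns stiffly if pushed. The stack of pots stands near its middle. Origin on the stone on the turning axis.
- cloche: Glass bell cloche with a knob, 172 mm across, 229 mm high, standing on the stone to the right of the robot; fragile. Origin at the centre of its underside, z up.
Things that resemble listed ones, but are neither listed nor needed, are in the scene too. Leave any green or yellow look-alike of the saucer_wide alone.

How it is judged:
By the outcome, as a careful person would: the job done as asked, in the order asked, and still so for the second after the job is handed in, with the robot touching nothing.
It also fails if it takes over 102 s, if anything falls off the work surface, if the arm or the gripper's body presses on something with over 40 N, if the wrist force passes 120 N, or if a joint passes its speed limit or range.

## Robot

A 7-joint arm with a two-finger parallel gripper is mounted at the origin on the work surface. World frame = base frame: x ahead of the robot, y to its left, z up, the work surface at z = 0. Lengths are in m, angles in rad, forces in N, time in s.
With the tool pointing down it reaches from about 0.4 to 0.875 m from the base axis. Payload 19.3 kg.
Tool frame: the origin (TCP) lies on the centre line of the jaws, within the pads' length; the fingertips stand 14 mm ahead of it and the grasp point (between the pads) lies 5 mm behind it; y points along the fingers, x is the direction in which the jaws open and shut, and the axes are right-handed (so a half turn about y gives the same grasp; the last joint's range is limited). The gripper opens to 85 mm and grips with 20 to 120 N. Pads are 22 mm wide; open, the fingers measure 114 mm over their backs; the gripper's body (76 mm by 85 mm) begins 54 mm behind the grasp point. The pads swing forward as they close: fully open they stand 13 mm farther back than shut.
Start: joints at [-1.375, 0.521, -0.036, 1.599, 0.021, 1.021, -0.113], TCP at [0.164, 0.603, 0.245] pointing down, gripper open.
Joint ranges: [-2.91, 2.91], [-0.3, 2.13], [-1.5, 1.42], [0.17, 2.43], [-1.26, 4.41], [0.16, 1.93], [-2.52, 2.52]. Speed limits (rad/s): [1.89, 1.89, 2.39, 2.39, 3.01, 3.01, 3.01].

## Interface

Orientations are given as [roll, pitch, yaw] about the fixed x, y, z axes, in that order (R = Rz(yaw) Ry(pitch) Rx(roll)).
In Python, from workcell import monitor, grab_frame, workorder gives the robot as it stands.
- The arm moves only by the tool drive_tool, never from a script. Its argument "steps" is one flat list of numbers, 5 for each row, row after row: the finger opening in mm, from 0 to 85.4, then the shift along the world's x, y, z in mm, then the turn about the world's z in degrees. In form: [fingers, tx, ty, tz, twist, fingers, tx, ty, tz, twist, ...]. A call has exactly 5 rows; each row shifts and turns the commanded pose from where the row before left it; what a row does not reach is not made up. A row lasts 1/12 s, in which the tool goes at most 41.7 mm and 7.16 degrees, less where a joint would pass 70% of its speed; a pose out of reach is approached as far as the arm can. A call is refused whole if a number of a shift passes 41.7 or a number of a turn 7.16, either way. A call with a gripper value outside its range is refused whole. The fingers move at their own pace and stop on an object; "grip_force" is the grip in N (left out, the last holds). Time passes only in rows, so rows that do not move let the fingers close, or fill a call up. It gives the time, the measured TCP pose, the force and the opening at its end, in the units of the state.
- monitor.observe(): the state, without advancing time (a new reading comes with each control period).
- grab_frame(name): name is "side" or "top"; returns a dict with "frame" (384x512x3 uint8, red, green, blue), "vertical_fov" (degrees; the focal length in pixels is half the picture's height over the tangent of half this angle, whatever the lens; pixels are square), "cx", "cy" (the principal point, pixels), "xyz" and "orientation" of the camera in the world. Camera axes: x right, y down, z forward; pixel columns grow to the right and rows downward; lengths in m; the calibration is good to about 2 mm. A picture is of the moment at which its call begins. There is no depth.
- workorder.job_done(): hands the job in, once; it reports no verdict.
The state is a dict: "clock": time; "qpos": joint angles; "qd": joint speeds; "joint_efforts": joint torques, N m; "position": TCP position; "tool_rot": TCP orientation; "force": force on the tool from outside, world axes, zero at the start; "moment": the same for the moment, N m; "grip_width": finger opening in m.
Only numpy, scipy, OpenCV 4.12 (cv2) and the standard library are available. Lean on these libraries where they do the work, as an engineer would, in place of code of your own. Each camera call takes 0.05 s, during which the arm holds its last target. There are 200 camera calls.

## Working session

There is one attempt and no reset: what is moved stays moved. The work goes in short steps, Python scripts to look and compute and a tool call to move; the robot and the scene stay as the last step left them, time stands still between calls to the robot, and variables do not carry over. Pictures are saved under pics/ and viewed, about 12 in all and at most 16, crops included, and the job is handed in when it is done.

Besides the shell and the picture viewer there is one more tool, called after ">>>" in YAML: its name, and indented under it one key for each argument. drive_tool: Moves the arm, as the interface text tells. Its arguments: {"type":"object","properties":{"steps":{"type":"array"},"grip_force":{"type":"number"}},"required":["steps"]}

```bash
mkdir -p pics; python3 - <<'E'
from workcell import monitor, grab_frame
import cv2
print(monitor.observe())
for n in("side","top"):
    g=grab_frame(n); cv2.imwrite(f"pics/{n}0.png",g["frame"][:,:,::-1]); print(n,{k:v for k,v in g.items() if k!="frame"})
E
```

```text
{'clock': 0.0, 'qpos': array([-1.37523685,  0.52204   , -0.03631387,  1.60002372,  0.02120069,
        1.02109638, -0.11278624]), 'qd': array([-0.00046696,  0.00018219,  0.00127616, -0.00011878,  0.00011718,
       -0.0008306 ,  0.00047853]), 'joint_efforts': array([ 5.74516325e-04, -9.27101827e+01,  1.98022529e+00, -3.69934559e+01,
        1.78999890e-02,  8.21541500e-03,  8.35019648e-06]), 'position': array([0.16410711, 0.60272453, 0.24470406]), 'tool_rot': array([-1.57088865e+00,  1.17883518e-03,  1.30502949e+00]), 'force': array([-0.77949316,  0.018998  , -0.67173768]), 'moment': array([ 0.03620943,  0.01008538, -0.00557556]), 'grip_width': 0.08531431518691268}
side {'vertical_fov': 49.18225060482529, 'cx': 253.63595772408377, 'cy': 193.3197670495929, 'xyz': array([0.41614547, 0.68928116, 0.99460591]), 'orientation': array([-2.43777469,  0.01435353, -3.04858931])}
top {'vertical_fov': 45.767037778058594, 'cx': 253.2032311863343, 'cy': 193.9422620043595, 'xyz': array([ 0.27079632, -0.08650451,  1.72038486]), 'orientation': array([-2.99628892e+00,  1.54999844e-03, -1.58606520e+00])}
```

View pics/side0.png

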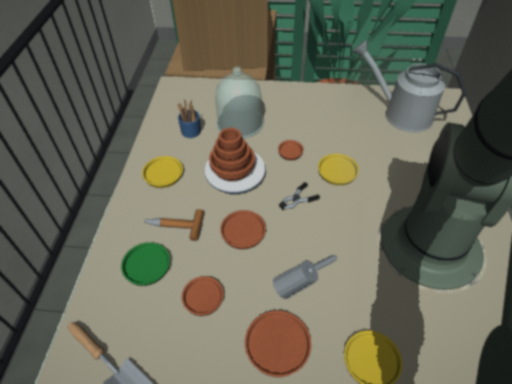

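View pics/top0.png

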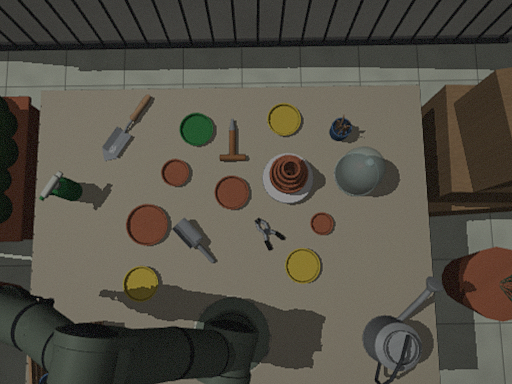

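The side view shows the stack at about (232,152), with terracotta saucers at (290,150), (243,229), (203,295) and (278,342). In the top view the same saucers are at (322,223), (232,192), (175,172) and (148,224), with the stack at (290,173). Next I'll segment both views and fit positions, and a lens term, by projection.

```bash
cat > h.py <<'E'
import numpy as np, cv2
from scipy.spatial.transform import Rotation as Ro
F=lambda g:192/np.tan(np.radians(g["vertical_fov"]/2))
def proj(g,P,k=0):
    R=Ro.from_euler("xyz",g["orientation"]).as_matrix().T
    K=np.array([[F(g),0,g["cx"]],[0,F(g),g["cy"]],[0,0,1.]])
    return cv2.projectPoints(np.atleast_2d(P).astype(float),cv2.Rodrigues(R)[0],-R@g["xyz"],K,np.array([k,0,0,0.]))[0][:,0]
def unproj(g,uv,z,k=0):
    K=np.array([[F(g),0,g["cx"]],[0,F(g),g["cy"]],[0,0,1.]])
    n=cv2.undistortPoints(np.array(uv,float).reshape(-1,1,2),K,np.array([k,0,0,0.]))[:,0]
    d=np.c_[n,np.ones(len(n))]@Ro.from_euler("xyz",g["orientation"]).as_matrix().T
    return g["xyz"]+d*((z-g["xyz"][2])/d[:,2])[:,None]
def circ(x,y,z,r,n=72):
    a=np.linspace(0,2*np.pi,n,endpoint=False); return np.c_[x+r*np.cos(a),y+r*np.sin(a),0*a+z]
E
python3 - <<'E'
from h import *
from workcell import grab_frame
from scipy.optimize import least_squares
import pickle
G={n:grab_frame(n) for n in("side","top")}; pickle.dump(G,open("g0.pkl","wb"))
px={"side":[(290,150),(203,295),(243,229),(278,342)],"top":[(322,223),(175,172),(232,192),(148,224)]}
D=[.088,.108,.132,.158]; obs={}
for n,g in G.items():
    h=cv2.cvtColor(g["frame"],cv2.COLOR_RGB2HSV)
    m=((h[...,0]<=11)|(h[...,0]>174))&(h[...,1]>105)&(h[...,2]>30); m=m.astype(np.uint8)
    c,_=cv2.findContours(m,cv2.RETR_EXTERNAL,cv2.CHAIN_APPROX_NONE)
    for i,p in enumerate(px[n]):
        b=[q for q in c if cv2.pointPolygonTest(q,p,False)>=0]
        if not b: print("none",n,i);continue
        e=cv2.convexHull(max(b,key=cv2.contourArea)); M=cv2.moments(e); A=M["m00"]
        per=cv2.arcLength(e,True); A+=per/2
        obs[n,i]=(M["m10"]/M["m00"],M["m01"]/M["m00"],A); print(n,i,np.round(obs[n,i],1))
def model(g,i,x,y,k):
    r=D[i]/2; p=np.r_[circ(x,y,.02,r),circ(x,y,0,r-.007)]
    e=cv2.convexHull(proj(g,p,k).astype(np.float32)); M=cv2.moments(e)
    return M["m10"]/M["m00"],M["m01"]/M["m00"],M["m00"]
def res(v,use=("side","top")):
    o=[]
    for (n,i),q in obs.items():
        if n not in use: continue
        m=model(G[n],i,v[2*i],v[2*i+1],v[8]); o+= [m[0]-q[0],m[1]-q[1],(np.sqrt(m[2])-np.sqrt(q[2]))]
    return np.array(o)
x0=np.r_[unproj(G["top"],px["top"],.01)[:,:2].ravel(),0]
for u in (("side","top"),("top",),("side",)):
    s=least_squares(res,x0,args=(u,),diff_step=1e-3,x_scale=.01); print(u,np.round(s.x,4)); print(np.round(s.fun.reshape(-1,3),2))
E
```

```text
side 0 [290.3 149.5 384.7]
side 1 [ 202.3  295.4 1273.7]
side 2 [ 242.8  229.1 1358.4]
side 3 [ 277.6  343.1 3463.5]
top 0 [321.4 223.3 417.1]
top 1 [174.5 172.  609.5]
top 2 [231.3 192.1 927.7]
top 3 [ 146.4  224.3 1381.6]
('side', 'top') [ 0.4035 -0.3413  0.6067  0.2123  0.5268 -0.0037  0.4091  0.317  -0.0461]
[[-0.28 -0.13  1.06]
 [-0.36 -0.39  0.45]
 [-0.26 -0.4   0.82]
 [-0.31 -0.4   0.09]
 [-0.03  0.32  0.35]
 [-0.38  0.58  0.15]
 [-0.3   0.38  0.29]
 [-0.58  0.54 -0.01]]
('top',) [ 0.4046 -0.3417  0.609   0.2111  0.5282 -0.0048  0.411   0.3155 -0.0709]
[[ 0.   -0.    0.32]
 [-0.   -0.    0.1 ]
 [-0.   -0.    0.28]
 [ 0.    0.   -0.13]]
('side',) [ 0.4025 -0.3412  0.6058  0.2138  0.5259 -0.0026  0.408   0.3194 -0.0738]
[[-0.   -0.06  1.04]
 [-0.   -0.03  0.35]
 [-0.   -0.08  0.84]
 [ 0.    0.03 -0.23]]
```

Saucer fit is consistent across the two views (about 2 mm, k1 ≈ -0.06). Next, the stack rims: overlay predicted rims on enlarged crops.

```bash
cat > ov.py <<'E'
from h import *
K1=-.06
def overlay(gs,circs,center,name,half=45,s=4):
    o=[]
    for n in("side","top"):
        g=gs[n]; u=proj(g,[center],K1)[0].astype(int)-half
        im=cv2.resize(g["frame"][u[1]:u[1]+2*half,u[0]:u[0]+2*half,::-1],None,fx=s,fy=s,interpolation=cv2.INTER_CUBIC)
        im=cv2.convertScaleAbs(im,alpha=1.5)
        o.append(im.copy())
        for c,col in circs:
            p=((proj(g,circ(*c),K1)-u+.5)*s).astype(np.int32); cv2.polylines(im,[p],True,col,1)
        o.append(im)
    cv2.imwrite(name,np.vstack([np.hstack(o[:2]),np.hstack(o[2:])]))
E
python3 - <<'E'
from ov import *; import pickle
from scipy.optimize import least_squares
G=pickle.load(open("g0.pkl","rb"))
# turntable disc from white mask
for n,p in (("top",(290,178)),("side",(235,170))):
    g=G[n];h=cv2.cvtColor(g["frame"],cv2.COLOR_RGB2HSV); print(n,unproj(g,[p],.06,K1))
c0=unproj(G["top"],[(291,171)],.15,K1)[0]; x,y=c0[:2]; print(c0)
overlay(G,[((x,y,.178,.033),(0,255,0)),((x,y,.148,.045),(255,255,0)),((x,y,.118,.057),(0,255,255)),((x,y,.088,.071),(255,0,255)),((x,y,.038,.095),(255,255,255))],(x,y,.1),"pics/st0.png",half=37,s=4)
E
```

```text
top [[ 0.5714214  -0.22502461  0.06      ]]
side [[ 0.56895945 -0.18835503  0.06      ]]
[ 0.58007537 -0.22171976  0.15      ]
```

View pics/st0.png

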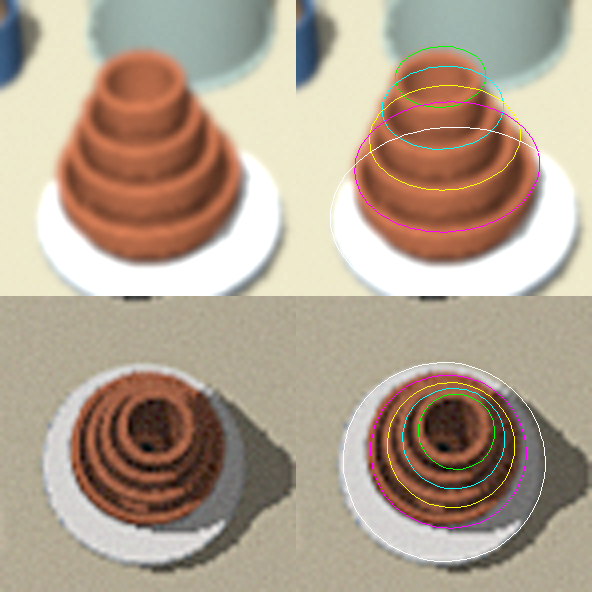

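The crop shows four nested rims about a common axis. The long tom rim centre is at crop (142,77) in the side view and (155,127) in the top view, giving about (0.583, -0.220). Tilt looks nil. I'll move above it, with the jaws turned along x to pinch the near (-x) side.

>>> drive_tool:
  steps: [40,19,-23.5,1,-5,40,19,-23.5,1,-5,40,19,-23.5,1,-5,40,19,-23.5,1,-5,40,19,-23.5,1,-5]
  grip_force: 50

```text
clock: 0.62
position: [0.2599, 0.4842, 0.2503]
tool_rot: [-1.571, 0.0, 0.864]
force: [0.3, -0.2, 0.6]
grip_width: 0.04
```

>>> drive_tool:
  steps: [40,19,-23.5,1,-5,40,19,-23.5,1,-5,40,19,-23.5,1,-5,40,19,-23.5,1,-5,40,19,-23.5,1,-5]

```text
clock: 1.03
position: [0.3549, 0.3668, 0.2554]
tool_rot: [-1.571, -0.0, 0.428]
force: [0.4, -0.4, 0.3]
grip_width: 0.0402
```

>>> drive_tool:
  steps: [40,19,-23.5,1,-5,40,19,-23.5,1,-5,40,19,-23.5,1,-5,40,19,-23.5,1,-5,40,19,-23.5,1,-5]

```text
clock: 1.45
position: [0.4499, 0.2493, 0.2604]
tool_rot: [-1.571, -0.0, -0.008]
force: [0.1, 0.7, -0.5]
grip_width: 0.0399
```

>>> drive_tool:
  steps: [40,7,-31,0,0,40,7,-31,0,0,40,7,-31,0,0,40,7,-31,0,0,40,7,-31,0,0]

```text
clock: 1.87
position: [0.4842, 0.094, 0.2604]
tool_rot: [-1.571, -0.0, -0.004]
force: [1.3, 0.4, -0.8]
grip_width: 0.0402
```

>>> drive_tool:
  steps: [40,7,-31,0,0,40,7,-31,0,0,40,7,-31,0,0,40,7,-31,0,0,40,7,-31,0,0]

```text
clock: 2.28
position: [0.5192, -0.061, 0.2603]
tool_rot: [-1.571, -0.0, -0.004]
force: [0.5, 0.8, 0.3]
grip_width: 0.0401
```

>>> drive_tool:
  steps: [40,7,-31,0,0,40,7,-31,0,0,40,7,-31,0,0,40,7,-31,0,0,40,0,0,0,0]

```text
clock: 2.7
position: [0.547, -0.1896, 0.2603]
tool_rot: [-1.574, -0.0, -0.01]
force: [-0.1, -1.0, 1.1]
grip_width: 0.0398
```

>>> drive_tool:
  steps: [40,7,-30,0,0,40,0,0,-20,0.3,40,0,0,-20,0,40,0,0,0,0,40,0,0,0,0]

```text
clock: 3.12
position: [0.5538, -0.2133, 0.22]
tool_rot: [-1.57, 0.002, 0.001]
force: [0.9, 0.1, 0.4]
grip_width: 0.0401
```

```bash
cat > look.py <<'E'
import sys,pickle
from ov import *; from workcell import grab_frame,monitor
def look(circs,center,name,half=37,s=4):
    G={n:grab_frame(n) for n in("side","top")}; pickle.dump(G,open("g.pkl","wb"))
    overlay(G,circs,center,name,half,s); o=monitor.observe(); print(o["position"],o["grip_width"],o["clock"],o["force"])
    return G
E
python3 - <<'E'
from look import *
x,y=.583,-.220
look([((x,y,.178,.033),(0,255,0)),((x,y,.148,.045),(255,255,0)),((x,y,.118,.057),(0,255,255)),((x,y,.088,.071),(255,0,255)),((x,y,.038,.095),(255,255,255))],(x,y,.13),"pics/st1.png")
E
```

```text
[ 0.55456667 -0.21342211  0.22135724] 0.040159809076679084 3.2167 [ 0.89832885 -0.8097684   0.19322291]
```

View pics/st1.png

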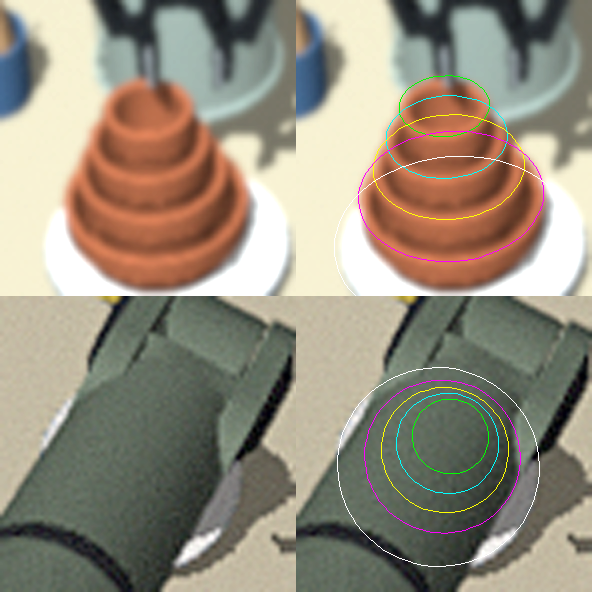

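The crop shows the fingers behind the long tom rim (inner pad tip near crop (153,85), outer at (222,75)), with the rim spanning 107–195. Now I'll check where robot kinematics says those tips should appear.

```bash
python3 - <<'E'
from ov import *; import pickle
G=pickle.load(open("g.pkl","rb")); g=G["side"]
u=proj(g,[(.583,-.22,.13)],K1)[0].astype(int)-37
for z in(.21,.206):
  P=[(.5546+s*d,-.2134+w,z) for s in(1,-1) for d in(.02,.034) for w in (-.011,.011)]
  print(np.round((proj(g,P,K1)-u+.5)*4))
im=g["frame"][u[1]-8:u[1]+42,u[0]:u[0]+74,::-1]
cv2.imwrite("pics/f.png",cv2.convertScaleAbs(cv2.resize(im,None,fx=10,fy=10,interpolation=cv2.INTER_CUBIC),alpha=1.8))
E
```

```text
[[158.  68.]
 [154.  89.]
 [139.  67.]
 [135.  88.]
 [214.  71.]
 [211.  92.]
 [233.  72.]
 [230.  93.]]
[[159.  73.]
 [155.  93.]
 [139.  72.]
 [135.  92.]
 [214.  75.]
 [211.  96.]
 [234.  76.]
 [231.  97.]]
```

View pics/f.png

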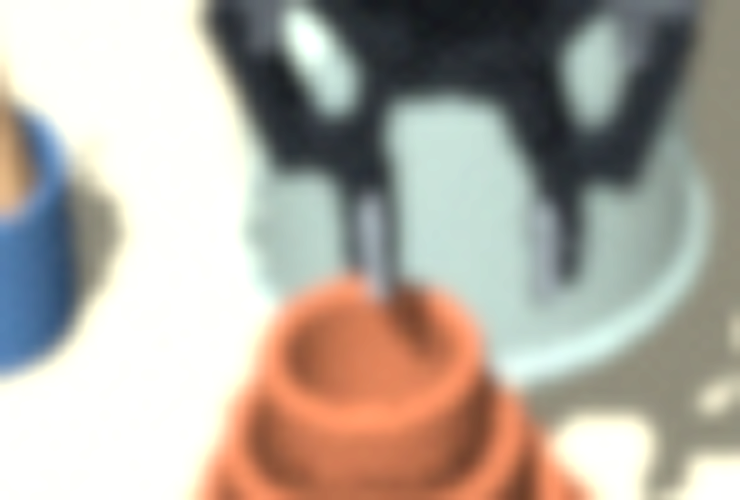

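Kinematics and picture agree within about 2 mm. Rim centre is about (0.582, -0.216), so I'll descend 50 mm and pinch.

>>> drive_tool:
  steps: [40,0,-2.5,-12,0,40,0,0,-12,0,40,0,0,-12,0,40,0,0,-8,0,40,0,0,-6,0]

```text
clock: 3.63
position: [0.5538, -0.2157, 0.1689]
tool_rot: [-1.57, 0.001, 0.001]
force: [0.3, 0.7, 0.4]
grip_width: 0.0399
```

>>> drive_tool:
  steps: [25,0,0,0,0,15,0,0,0,0,5,0,0,0,0,5,0,0,0,0,5,0,0,0,0]

```text
clock: 4.05
position: [0.5544, -0.2161, 0.1707]
tool_rot: [-1.571, -0.001, 0.001]
force: [-0.5, -1.3, 1.7]
grip_width: 0.0072
```

>>> drive_tool:
  steps: [3,0,0,0,0,3,0,0,0,0,3,0,0,0,0,3,0,0,2,0,3,0,0,2,0]

```text
clock: 4.47
position: [0.5539, -0.2158, 0.1742]
tool_rot: [-1.571, 0.001, 0.001]
force: [-0.1, 0.4, -2.8]
grip_width: 0.0074
```

>>> drive_tool:
  steps: [3,0,0,3,0,3,0,0,5,0,3,0,0,6,0,3,0,0,6,0,3,0,0,0,0]

```text
clock: 4.88
position: [0.5547, -0.2162, 0.1958]
tool_rot: [-1.571, -0.002, 0.001]
force: [0.6, -0.2, -1.7]
grip_width: 0.0071
```

```bash
python3 - <<'E'
from look import *
x,y=.582,-.216
look([((x,y,.204,.033),(0,255,0)),((x,y,.148,.045),(255,255,0)),((x,y,.118,.057),(0,255,255)),((x,y,.088,.071),(255,0,255))],(x,y,.14),"pics/st2.png")
E
```

```text
[ 0.5543289  -0.21594967  0.19461034] 0.007475860809760939 4.9833 [-0.85742181  0.05335847 -3.28477065]
```

View pics/st2.png

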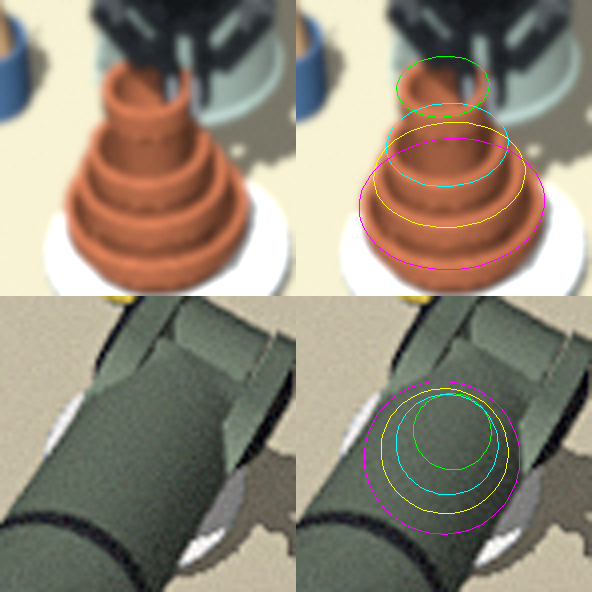

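The long tom is lifted cleanly (−2.7 N), its rim matching the overlay. Carrying it to the narrowest saucer at (0.4035, −0.341).

>>> drive_tool:
  steps: [3,0,0,14,0,3,0,0,18,0,3,0,0,18,0,3,0,0,18,0,3,0,0,12,0]

```text
clock: 5.4
position: [0.5543, -0.2161, 0.2757]
tool_rot: [-1.571, -0.001, 0.001]
force: [-0.1, -0.4, -1.7]
grip_width: 0.0072
```

>>> drive_tool:
  steps: [3,-8,-6,0,0,3,-18,-12,0,0,3,-22,-15,0,0,3,-22,-15,0,0,3,-22,-15,0,0]

```text
clock: 5.82
position: [0.4601, -0.2796, 0.2732]
tool_rot: [-1.57, 0.001, 0.001]
force: [0.7, -0.9, -2.4]
grip_width: 0.0076
```

>>> drive_tool:
  steps: [3,-22,-15,0,0,3,-22,-15,0,0,3,-20,-15,0,0,3,-16,-12,0,0,3,-7.5,-6,0,0]

```text
clock: 6.23
position: [0.3715, -0.3434, 0.2736]
tool_rot: [-1.571, 0.001, -0.002]
force: [0.1, -0.0, -2.0]
grip_width: 0.007
```

>>> drive_tool:
  steps: [3,0,0,-15,0,3,0,0,-25,0,3,0,0,-25,0,3,0,0,-25,0,3,0,0,-20,0]

```text
clock: 6.65
position: [0.374, -0.3413, 0.162]
tool_rot: [-1.57, 0.002, 0.002]
force: [0.7, -0.5, -2.5]
grip_width: 0.0072
```

>>> drive_tool:
  steps: [3,0,0,-15,0,3,0,0,-10,0,3,0,0,-5,0,3,0,0,0,0,3,0,0,0,0]

```text
clock: 7.07
position: [0.3747, -0.3421, 0.1346]
tool_rot: [-1.571, -0.0, 0.001]
force: [-0.6, -0.4, -2.1]
grip_width: 0.0073
```

```bash
python3 - <<'E'
from look import *
x,y=.4035,-.341; s=monitor.observe()["position"]
look([((x,y,.02,.044),(0,255,0)),((s[0]+.029,y,s[2]+.008,.033),(255,255,0)),((s[0]+.029,y,s[2]-.108,.022),(0,255,255))],(x,y,.06),"pics/p1.png",half=30,s=5)
E
```

```text
[ 0.37503252 -0.34224005  0.13505138] 0.007298234601246165 7.1667 [-0.27970352 -0.10005947 -1.49816182]
```

View pics/p1.png

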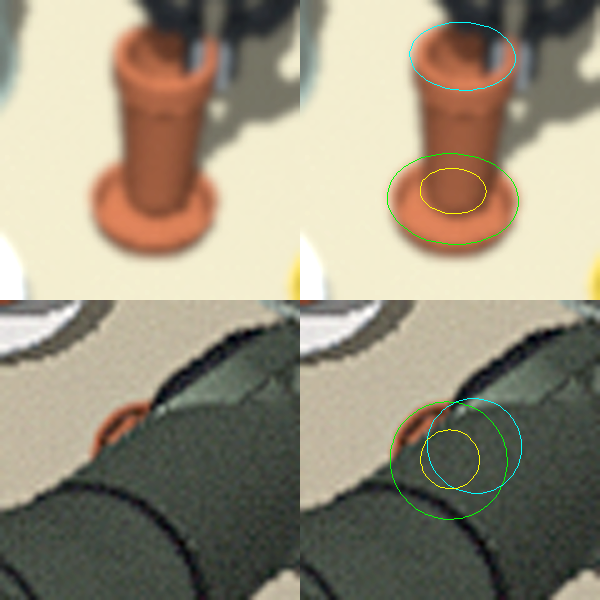

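The picture shows the pot upright over the narrowest saucer: foot centre near (159,195) and saucer centre near (154,200) in the 5x crop, about 2 mm too far toward −x. I'll correct by that and lower it gently.

>>> drive_tool:
  steps: [3,2,0,-5,0,3,0,0,-5,0,3,0,0,-4,0,3,0,0,-2,0,3,0,0,-1,0]

```text
clock: 7.58
position: [0.3765, -0.3418, 0.1168]
tool_rot: [-1.57, 0.001, 0.001]
force: [-0.1, 0.3, -2.1]
grip_width: 0.0069
```

>>> drive_tool:
  steps: [3,0,0,-1,0,3,0,0,-1,0,3,0,0,-0.5,0,3,0,0,0,0,3,0,0,0,0]

```text
clock: 8.0
position: [0.3765, -0.3423, 0.1156]
tool_rot: [-1.571, -0.001, 0.001]
force: [-4.9, 2.9, 18.8]
grip_width: 0.0078
```

>>> drive_tool:
  steps: [3,0,0,0.5,0,10,0,0,0,0,16,0,0,0,0,24,0,0,0,0,34,0,0,0,0]

```text
clock: 8.42
position: [0.3768, -0.342, 0.1153]
tool_rot: [-1.571, -0.0, 0.001]
force: [-0.4, -0.1, -0.6]
grip_width: 0.0336
```

>>> drive_tool:
  steps: [34,0,0,5,0,34,0,0,15,0,34,0,0,25,0,34,0,0,30,0,34,0,0,30,0]

```text
clock: 8.83
position: [0.3761, -0.3419, 0.2216]
tool_rot: [-1.571, 0.001, 0.001]
force: [0.0, -0.1, 0.7]
grip_width: 0.0342
```

>>> drive_tool:
  steps: [40,18,13,15,0,40,25,18,0,0,40,25,18,0,0,40,25,18,0,0,40,25,18,0,0]

```text
clock: 9.25
position: [0.4958, -0.2559, 0.2359]
tool_rot: [-1.571, -0.001, 0.001]
force: [-0.2, 0.1, 0.3]
grip_width: 0.0401
```

```bash
python3 - <<'E'
from look import *
x,y=.4035,-.341
G=look([((x,y,.02,.044),(0,255,0)),((x,y,.123,.033),(255,255,0)),((x,y,.007,.022),(0,255,255))],(x,y,.06),"pics/p1b.png",half=30,s=5)
E
```

```text
[ 0.49824595 -0.25327447  0.2351444 ] 0.03971343818706039 9.35 [-1.49712019 -0.04252282  0.3147169 ]
```

View pics/p1b.png

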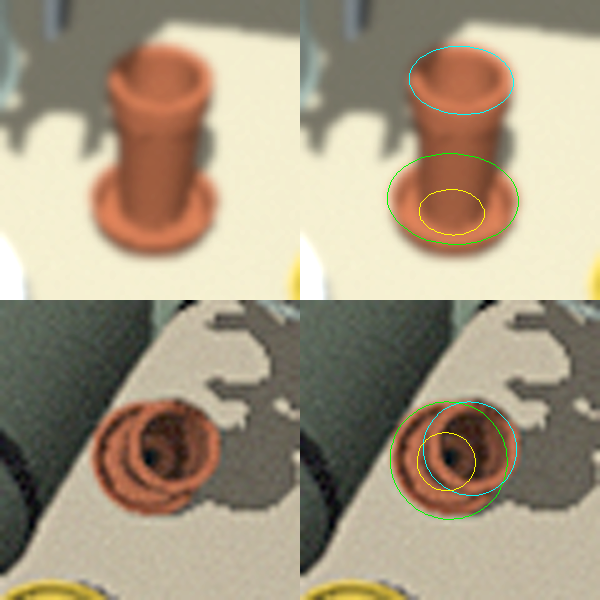

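The long tom stands upright and free, and pot and saucer agree within about 2 mm in both views. Back to the stack for the standard pot (rim z 0.148).

>>> drive_tool:
  steps: [40,15,14,-5,0,40,16,14,-10,0,40,10,9,-10,0,40,5,4,-10,0,40,0,0,-10,0]

```text
clock: 9.77
position: [0.5412, -0.2152, 0.1893]
tool_rot: [-1.571, 0.0, 0.003]
force: [-0.3, 0.4, 0.4]
grip_width: 0.0398
```

>>> drive_tool:
  steps: [40,0,0,0,0,40,0,0,0,0,40,0,0,0,0,40,0,0,0,0,40,0,0,0,0]

```text
clock: 10.18
position: [0.5406, -0.2165, 0.1909]
tool_rot: [-1.571, -0.001, 0.001]
force: [-0.3, 0.5, -0.4]
grip_width: 0.0396
```

```bash
python3 - <<'E'
from look import *
x,y=.5815,-.216
G=look([((x,y,.148,.045),(255,255,0)),((x,y,.118,.057),(0,255,0)),((x,y,.088,.071),(255,0,255))],(x,y,.12),"pics/s3.png",half=32,s=5)
im=cv2.imread("pics/s3.png"); cv2.imwrite("pics/s3.png",im[:320])
E
```

```text
[ 0.54068496 -0.21620075  0.19067007] 0.039653871454246134 10.2833 [ 0.45727696 -0.70158136  0.15567038]
```

View pics/s3.png

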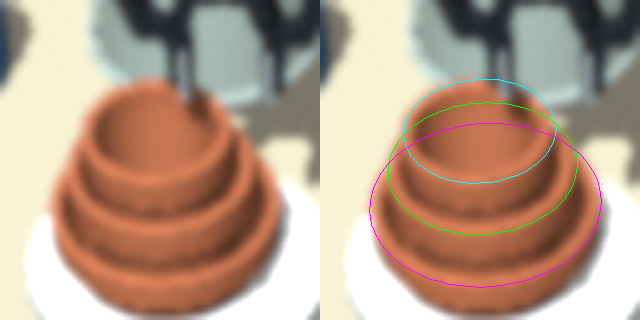

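Standard rim spans 82–233 in the crop against 84–236 predicted, so the centre is about (0.583, −0.216). Pinching.

>>> drive_tool:
  steps: [40,1.5,0,-12,0,40,0,0,-12,0,40,0,0,-12,0,40,0,0,-8,0,40,0,0,-6.5,0]

```text
clock: 10.7
position: [0.5416, -0.2158, 0.1381]
tool_rot: [-1.57, 0.002, 0.001]
force: [0.0, -0.4, -0.9]
grip_width: 0.0403
```

>>> drive_tool:
  steps: [25,0,0,0,0,15,0,0,0,0,3,0,0,0,0,3,0,0,0,0,3,0,0,0,0]

```text
clock: 11.12
position: [0.5423, -0.216, 0.1402]
tool_rot: [-1.571, -0.001, 0.001]
force: [0.2, -0.3, -1.2]
grip_width: 0.0077
```

>>> drive_tool:
  steps: [3,0,0,0,0,3,0,0,3,0,3,0,0,6,0,3,0,0,8,0,3,0,0,8,0]

```text
clock: 11.53
position: [0.5422, -0.216, 0.1657]
tool_rot: [-1.571, -0.0, 0.001]
force: [0.1, -0.5, -1.9]
grip_width: 0.0078
```

>>> drive_tool:
  steps: [3,0,0,14,0,3,0,0,18,0,3,0,0,18,0,3,0,0,12,0,3,0,0,8,0]

```text
clock: 11.95
position: [0.5426, -0.2161, 0.2367]
tool_rot: [-1.571, -0.002, 0.001]
force: [-0.1, 0.4, -2.7]
grip_width: 0.008
```

>>> drive_tool:
  steps: [3,2,10,0,0,3,2,20,0,0,3,2,32,0,0,3,2,32,0,0,3,2,32,0,0]

```text
clock: 12.37
position: [0.5517, -0.0879, 0.234]
tool_rot: [-1.571, 0.001, 0.001]
force: [0.0, -0.6, -3.1]
grip_width: 0.0081
```

>>> drive_tool:
  steps: [3,2,32,0,0,3,2,32,0,0,3,2,32,0,0,3,2,32,0,0,3,2,32,0,0]

```text
clock: 12.78
position: [0.5615, 0.0725, 0.2341]
tool_rot: [-1.571, 0.001, 0.002]
force: [0.9, 0.3, -3.1]
grip_width: 0.0079
```

>>> drive_tool:
  steps: [3,1,35,0,0,3,1,35,0,0,3,1,32,0,0,3,1,25,0,0,3,0,15,0,0]

```text
clock: 13.2
position: [0.5651, 0.2162, 0.2337]
tool_rot: [-1.57, 0.001, 0.005]
force: [-0.4, 0.2, -2.8]
grip_width: 0.0078
```

>>> drive_tool:
  steps: [3,0,0,-15,0,3,0,0,-25,0,3,0,0,-25,0,3,0,0,-25,0,3,0,0,-15,0]

```text
clock: 13.62
position: [0.5648, 0.2116, 0.1268]
tool_rot: [-1.572, 0.003, 0.001]
force: [-0.7, 0.9, -3.3]
grip_width: 0.0078
```

>>> drive_tool:
  steps: [3,0,0,-10,0,3,0,0,-7,0,3,0,0,-2,0,3,0,0,0,0,3,0,0,0,0]

```text
clock: 14.03
position: [0.5666, 0.2121, 0.1116]
tool_rot: [-1.57, -0.001, 0.001]
force: [1.3, -0.8, -2.7]
grip_width: 0.0076
```

```bash
python3 - <<'E'
from look import *
x,y=.6067,.2123; s=monitor.observe()["position"]
look([((x,y,.02,.054),(0,255,0)),((s[0]+.041,s[1],s[2]+.008,.045),(255,255,0)),((s[0]+.041,s[1],s[2]-.086,.032),(0,255,255))],(x,y,.06),"pics/p2.png",half=37,s=4)
E
```

```text
[0.56659889 0.21222992 0.11165239] 0.007948066123924923 14.1333 [-0.0155744   0.37177081 -2.44459715]
```

View pics/p2.png

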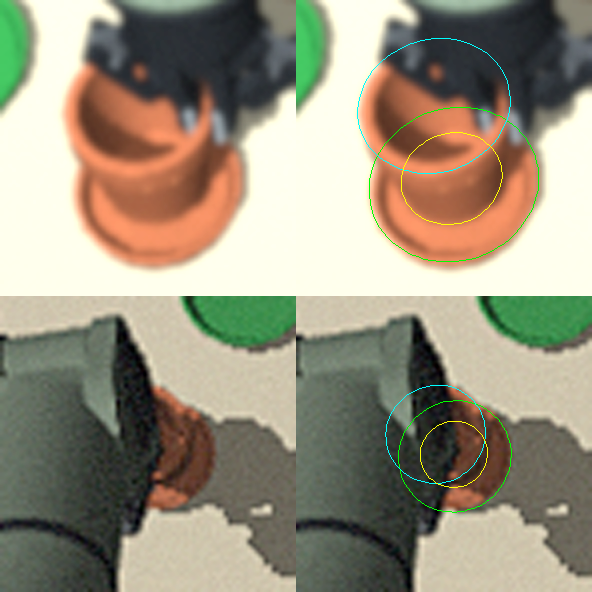

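Pot and saucer both sit about 0.5 px from their overlays in the same direction: rim centre at crop (140,105), saucer centre (160,185). They're aligned within about 1 mm, so I'll lower it.

>>> drive_tool:
  steps: [3,0,0.5,-5,0,3,0,0,-5,0,3,0,0,-4,0,3,0,0,-1,0,3,0,0,-1,0]

```text
clock: 14.55
position: [0.5661, 0.2124, 0.0943]
tool_rot: [-1.571, 0.001, 0.001]
force: [0.0, 0.6, -2.1]
grip_width: 0.0079
```

>>> drive_tool:
  steps: [3,0,0,-0.7,0,3,0,0,-0.7,0,3,0,0,-0.6,0,3,0,0,0,0,3,0,0,0,0]

```text
clock: 14.97
position: [0.5663, 0.2125, 0.0932]
tool_rot: [-1.571, -0.0, 0.001]
force: [-3.5, -1.9, 5.5]
grip_width: 0.0077
```

>>> drive_tool:
  steps: [8,0,0,0,0,14,0,0,0,0,22,0,0,0,0,30,0,0,0,0,34,0,0,0,0]

```text
clock: 15.38
position: [0.5663, 0.2126, 0.0928]
tool_rot: [-1.571, -0.0, 0.001]
force: [0.8, -0.2, 0.5]
grip_width: 0.0341
```

>>> drive_tool:
  steps: [34,0,0,5,0,34,0,0,15,0,34,0,0,25,0,34,0,0,30,0,34,0,0,30,0]

```text
clock: 15.8
position: [0.5659, 0.2123, 0.1991]
tool_rot: [-1.571, 0.001, 0.001]
force: [1.1, -0.5, 0.3]
grip_width: 0.0339
```

>>> drive_tool:
  steps: [34,-3,-10,0,0,34,-3,-20,0,0,34,-3,-32,0,0,34,-3,-32,0,0,34,-3,-32,0,0]

```text
clock: 16.22
position: [0.5509, 0.0854, 0.1982]
tool_rot: [-1.571, -0.0, 0.002]
force: [0.7, 0.9, 0.6]
grip_width: 0.0341
```

>>> drive_tool:
  steps: [40,-3,-32,0,0,40,-3,-32,0,0,40,-3,-32,0,0,40,-3,-32,0,0,40,-3,-32,0,0]

```text
clock: 16.63
position: [0.5358, -0.075, 0.1982]
tool_rot: [-1.571, -0.0, 0.001]
force: [0.9, -0.4, 0.1]
grip_width: 0.0399
```

>>> drive_tool:
  steps: [40,-2,-35,0,0,40,-2,-35,0,0,40,-1,-33,0,0,40,-1,-25,-10,0,40,0,-15,-15,0]

```text
clock: 17.05
position: [0.5301, -0.2202, 0.174]
tool_rot: [-1.572, -0.003, -0.002]
force: [-0.7, 0.3, 0.0]
grip_width: 0.0401
```

>>> drive_tool:
  steps: [40,0,0,-8,0,40,0,0,0,0,40,0,0,0,0,40,0,0,0,0,40,0,0,0,0]

```text
clock: 17.47
position: [0.5308, -0.2155, 0.1655]
tool_rot: [-1.571, -0.001, 0.003]
force: [0.4, -0.0, 0.9]
grip_width: 0.0399
```

```bash
python3 - <<'E'
from look import *
x,y=.583,-.216; sx,sy=.6067,.2123
G=look([((x,y,.118,.057),(0,255,0)),((x,y,.088,.071),(255,0,255))],(x,y,.10),"pics/a.png",half=32,s=5)
overlay(G,[((sx,sy,.02,.054),(0,255,0)),((sx,sy,.101,.045),(255,255,0))],(sx,sy,.05),"pics/b.png",half=32,s=4)
a=cv2.imread("pics/a.png")[:320]; b=cv2.imread("pics/b.png"); b=np.hstack([b[:256],b[256:]])[:,:]
b=cv2.resize(b,(800,200)); a=cv2.resize(a,(800,400)); cv2.imwrite("pics/s4.png",np.vstack([a,b]))
E
```

```text
[ 0.53060785 -0.21580862  0.16536862] 0.040013824746558645 17.5667 [0.08771931 0.44637549 0.60441365]
```

View pics/s4.png

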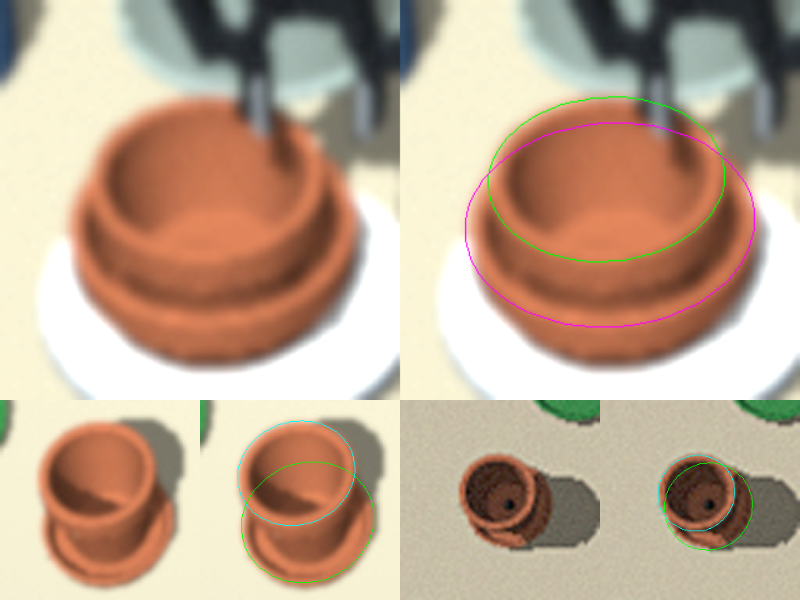

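The half pot rim is centred within 1 mm of prediction (crop (208,180)), and the standard pot stands centred in its saucer. Pinching the half pot.

>>> drive_tool:
  steps: [40,-0.5,0,-13,0,40,0,0,-13,0,40,0,0,-13,0,40,0,0,-9,0,40,0,0,-7,0]

```text
clock: 17.98
position: [0.5297, -0.2161, 0.1092]
tool_rot: [-1.571, 0.0, 0.002]
force: [-0.6, -0.6, 0.2]
grip_width: 0.0398
```

>>> drive_tool:
  steps: [25,0,0,0,0,15,0,0,0,0,3,0,0,0,0,3,0,0,0,0,3,0,0,0,0]
  grip_force: 60

```text
clock: 18.4
position: [0.5301, -0.2167, 0.1105]
tool_rot: [-1.571, -0.001, 0.001]
force: [0.2, -0.5, 5.0]
grip_width: 0.0057
```

>>> drive_tool:
  steps: [3,0,0,0,0,3,0,0,3,0,3,0,0,6,0,3,0,0,8,0,3,0,0,8,0]

```text
clock: 18.82
position: [0.5295, -0.2164, 0.1355]
tool_rot: [-1.571, 0.001, 0.001]
force: [-0.4, -0.2, -3.4]
grip_width: 0.0058
```

>>> drive_tool:
  steps: [3,0,0,12,0,3,0,0,16,0,3,0,0,16,0,3,0,0,10,0,3,0,0,6,0]

```text
clock: 19.23
position: [0.5301, -0.2166, 0.1967]
tool_rot: [-1.571, -0.002, 0.001]
force: [0.8, -0.3, -4.4]
grip_width: 0.0062
```

>>> drive_tool:
  steps: [3,-3,10,0,0,3,-5,18,0,0,3,-7,26,0,0,3,-7,28,0,0,3,-7,28,0,0]

```text
clock: 19.65
position: [0.4996, -0.105, 0.1943]
tool_rot: [-1.571, 0.001, 0.001]
force: [0.1, -0.2, -3.4]
grip_width: 0.0059
```

>>> drive_tool:
  steps: [3,-7,28,0,0,3,-7,26,0,0,3,-6,22.5,0,0,3,-4,16,0,0,3,-3,10,0,0]

```text
clock: 20.07
position: [0.4727, -0.0016, 0.1944]
tool_rot: [-1.57, 0.001, 0.004]
force: [0.5, -0.8, -3.2]
grip_width: 0.0055
```

>>> drive_tool:
  steps: [3,0,0,-12,0,3,0,0,-22,0,3,0,0,-24,0,3,0,0,-20,0,3,0,0,-14,0]

```text
clock: 20.48
position: [0.4728, -0.0042, 0.101]
tool_rot: [-1.571, 0.002, 0.001]
force: [0.9, 1.1, -3.9]
grip_width: 0.0059
```

>>> drive_tool:
  steps: [3,0,0,-8,0,3,0,0,-5,0,3,0,0,0,0,3,0,0,0,0,3,0,0,0,0]

```text
clock: 20.9
position: [0.4741, -0.004, 0.0905]
tool_rot: [-1.571, -0.001, 0.001]
force: [0.6, 0.1, -4.0]
grip_width: 0.0058
```

```bash
python3 - <<'E'
from look import *
x,y=.5268,-.0037; s=monitor.observe()["position"]
look([((x,y,.02,.066),(0,255,0)),((s[0]+.053,s[1],s[2]+.008,.057),(255,255,0)),((s[0]+.053,s[1],s[2]-.064,.044),(0,255,255))],(x,y,.05),"pics/p3.png",half=37,s=4)
E
```

```text
[ 0.47408084 -0.00385773  0.09045831] 0.0058381389990489535 21.0 [ 0.19243577 -0.92888367 -4.06426041]
```

View pics/p3.png

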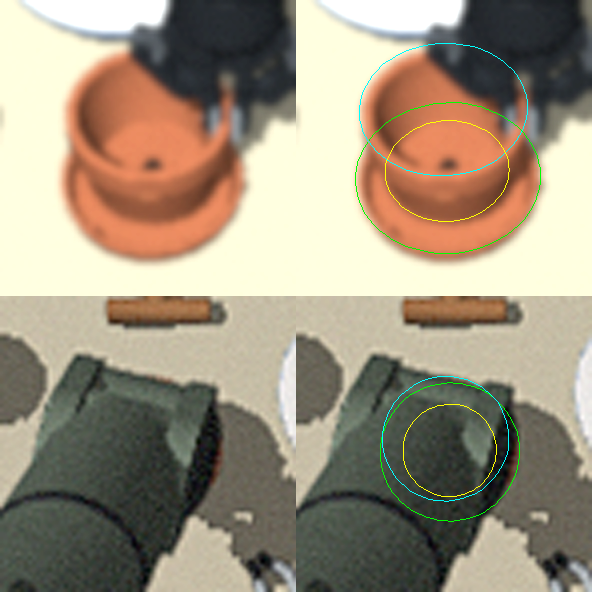

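The picture shows the half pot over saucer_wide, rim centre roughly 2 mm toward −x relative to the overlay and maybe slightly low in the frame. I'll check that in a closer crop.

```bash
python3 - <<'E'
from ov import *; import pickle
G=pickle.load(open("g.pkl","rb")); g=G["side"]
s=(.4741,-.0039,.0905)
u=proj(g,[(.5268,-.0037,.05)],K1)[0].astype(int)-np.array([28,30])
im=cv2.convertScaleAbs(cv2.resize(g["frame"][u[1]:u[1]+60,u[0]:u[0]+56,::-1],None,fx=10,fy=10,interpolation=cv2.INTER_CUBIC),alpha=1.1)
for c,col in [((s[0]+.053,s[1],s[2]+.008,.057),(255,255,0)),((s[0]+.053,s[1],s[2]+.008,.049),(255,255,0)),((.5268,-.0037,.02,.066),(0,255,0)),((.5268,-.0037,0,.059),(0,255,0)),((s[0]+.053,s[1],s[2]-.016,.057),(255,0,0)),((s[0]+.053,s[1],s[2]-.064,.044),(255,0,0))]:
    cv2.polylines(im,[((proj(g,circ(*c),K1)-u+.5)*10).astype(np.int32)],True,col,1)
cv2.imwrite("pics/p3z.png",im)
E
```

```text
(no output)
```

View pics/p3z.png

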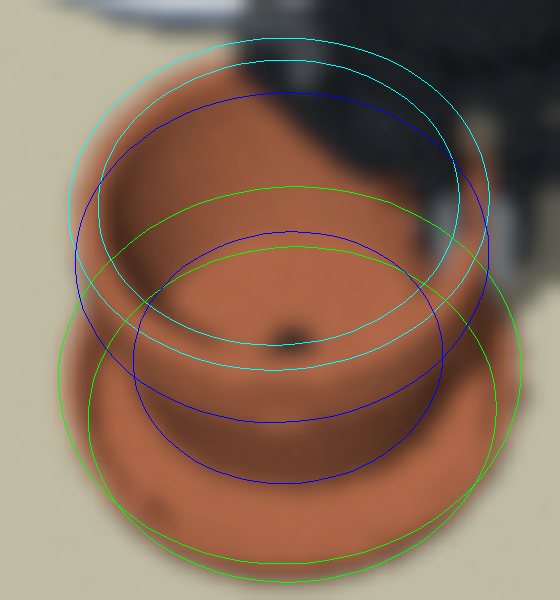

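Pot and saucer offsets agree to about 1 mm (rim +0.8 px, saucer +0.4 px), with no tilt. Lowering.

>>> drive_tool:
  steps: [3,1,-0.5,-6,0,3,0,0,-5,0,3,0,0,-4,0,3,0,0,-1,0,3,0,0,-1,0]

```text
clock: 21.42
position: [0.4745, -0.0046, 0.0724]
tool_rot: [-1.571, 0.001, 0.001]
force: [0.0, -0.4, -4.4]
grip_width: 0.0055
```

>>> drive_tool:
  steps: [3,0,0,-0.7,0,3,0,0,-0.7,0,3,0,0,-0.6,0,3,0,0,0,0,3,0,0,0,0]

```text
clock: 21.83
position: [0.4747, -0.0045, 0.0714]
tool_rot: [-1.57, -0.0, 0.001]
force: [-5.7, -0.0, 15.5]
grip_width: 0.0055
```

>>> drive_tool:
  steps: [8,0,0,0.3,0,14,0,0,0,0,22,0,0,0,0,30,0,0,0,0,34,0,0,0,0]

```text
clock: 22.25
position: [0.4748, -0.0045, 0.0711]
tool_rot: [-1.571, -0.0, 0.001]
force: [-0.2, 0.2, 0.2]
grip_width: 0.0339
```

>>> drive_tool:
  steps: [34,0,0,5,0,34,0,0,15,0,34,0,0,25,0,34,0,0,25,0,34,0,0,15,0]

```text
clock: 22.67
position: [0.4751, -0.0047, 0.1584]
tool_rot: [-1.571, -0.001, 0.001]
force: [0.5, 0.2, 0.4]
grip_width: 0.0338
```

>>> drive_tool:
  steps: [40,2,-10,0,0,40,4,-18,0,0,40,5,-26,0,0,40,5,-28,0,0,40,5,-28,0,0]

```text
clock: 23.08
position: [0.4957, -0.1158, 0.156]
tool_rot: [-1.571, 0.0, 0.002]
force: [0.5, 0.8, 0.3]
grip_width: 0.04
```

>>> drive_tool:
  steps: [40,5,-28,0,0,40,5,-26,0,0,40,4,-22,0,0,40,3,-16,-5,0,40,1,-10,-15,0]

```text
clock: 23.5
position: [0.5143, -0.2194, 0.137]
tool_rot: [-1.572, -0.002, -0.001]
force: [0.2, 0.6, -0.9]
grip_width: 0.0402
```

>>> drive_tool:
  steps: [40,0,0,-10,0,40,0,0,0,0,40,0,0,0,0,40,0,0,0,0,40,0,0,0,0]

```text
clock: 23.92
position: [0.514, -0.2158, 0.1267]
tool_rot: [-1.571, -0.001, 0.002]
force: [-0.3, 0.4, -0.0]
grip_width: 0.0398
```

```bash
python3 - <<'E'
from look import *
x,y=.581,-.216; sx,sy=.5268,-.0037
G=look([((x,y,.088,.071),(0,255,0)),((x,y,.038,.095),(255,0,255))],(x,y,.06),"pics/a.png",half=32,s=5)
overlay(G,[((sx,sy,.02,.066),(0,255,0)),((sx,sy,.079,.057),(255,255,0))],(sx,sy,.05),"pics/b.png",half=32,s=4)
a=cv2.imread("pics/a.png")[:320]; b=cv2.imread("pics/b.png"); b=np.hstack([b[:256],b[256:]])
b=cv2.resize(b,(800,200)); a=cv2.resize(a,(800,400)); cv2.imwrite("pics/s5.png",np.vstack([a,b]))
E
```

```text
[ 0.51403188 -0.21602093  0.1266531 ] 0.039839352886402404 24.0167 [ 1.21326237 -0.56340021  0.05627302]
```

View pics/s5.png

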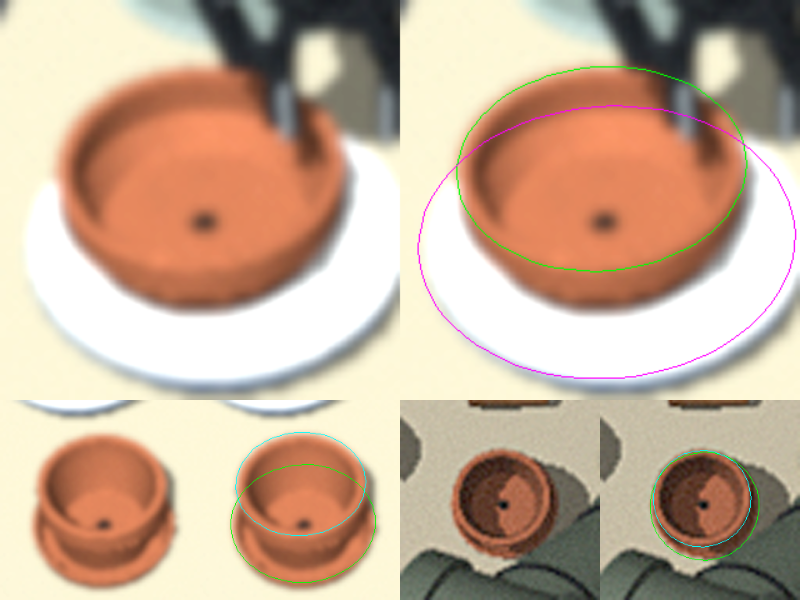

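The pan rim matches the overlay (58–347 against 57–347), and the half pot stands upright and centred in its saucer. Taking the pan.

>>> drive_tool:
  steps: [40,0,0,-12,0,40,0,0,-12,0,40,0,0,-11,0,40,0,0,-7,0,40,0,0,-4.5,0]

```text
clock: 24.43
position: [0.5131, -0.2163, 0.078]
tool_rot: [-1.57, 0.002, 0.001]
force: [0.6, -0.5, 0.2]
grip_width: 0.0403
```

>>> drive_tool:
  steps: [25,0,0,0,0,15,0,0,0,0,3,0,0,0,0,3,0,0,0,0,3,0,0,0,0]
  grip_force: 65

```text
clock: 24.85
position: [0.5139, -0.2166, 0.0799]
tool_rot: [-1.571, -0.001, 0.001]
force: [0.6, -0.2, -1.7]
grip_width: 0.0064
```

>>> drive_tool:
  steps: [3,0,0,0,0,3,0,0,3,0,3,0,0,6,0,3,0,0,8,0,3,0,0,8,0]

```text
clock: 25.27
position: [0.5135, -0.2164, 0.1054]
tool_rot: [-1.571, 0.0, 0.001]
force: [-0.2, -0.6, -5.0]
grip_width: 0.0064
```

>>> drive_tool:
  steps: [3,0,0,14,0,3,0,0,18,0,3,0,0,18,0,3,0,0,16,0,3,0,0,9,0]

```text
clock: 25.68
position: [0.5141, -0.2167, 0.182]
tool_rot: [-1.571, -0.002, 0.001]
force: [0.3, 0.7, -5.3]
grip_width: 0.0062
```

>>> drive_tool:
  steps: [3,-3,10,0,0,3,-3,20,0,0,3,-3,30,0,0,3,-3,34,0,0,3,-3,34,0,0]

```text
clock: 26.1
position: [0.4978, -0.0869, 0.1793]
tool_rot: [-1.571, 0.001, 0.0]
force: [0.7, 0.8, -3.8]
grip_width: 0.0063
```

>>> drive_tool:
  steps: [3,-9,36,0,0,3,-9,36,0,0,3,-9,36,0,0,3,-9,36,0,0,3,-9,36,0,0]

```text
clock: 26.52
position: [0.4523, 0.0934, 0.1794]
tool_rot: [-1.571, 0.001, 0.001]
force: [0.4, -0.5, -4.3]
grip_width: 0.0066
```

>>> drive_tool:
  steps: [3,-14,36,0,0,3,-14,36,0,0,3,-14,36,0,0,3,-14,36,0,0,3,-14,34,0,0]

```text
clock: 26.93
position: [0.3819, 0.2715, 0.1795]
tool_rot: [-1.571, 0.0, 0.002]
force: [1.4, 1.2, -4.5]
grip_width: 0.0063
```

>>> drive_tool:
  steps: [3,-20,25,0,0,3,-14,14,0,0,3,-8,8,0,0,3,0,0,0,0,3,0,0,0,0]

```text
clock: 27.35
position: [0.3409, 0.3167, 0.1794]
tool_rot: [-1.571, 0.0, 0.003]
force: [0.0, -0.6, -5.0]
grip_width: 0.0063
```

>>> drive_tool:
  steps: [3,0,0,-14,0,3,0,0,-24,0,3,0,0,-24,0,3,0,0,-22,0,3,0,0,-14,0]

```text
clock: 27.77
position: [0.3417, 0.3152, 0.0798]
tool_rot: [-1.572, 0.001, -0.0]
force: [0.1, 0.4, -4.4]
grip_width: 0.0065
```

>>> drive_tool:
  steps: [3,0,0,-8,0,3,0,0,-5,0,3,0,0,0,0,3,0,0,0,0,3,0,0,0,0]

```text
clock: 28.18
position: [0.3421, 0.3168, 0.0694]
tool_rot: [-1.57, -0.001, 0.001]
force: [-0.4, -0.6, -3.9]
grip_width: 0.0068
```

```bash
python3 - <<'E'
from look import *
x,y=.4091,.317; s=monitor.observe()["position"]
look([((x,y,.02,.079),(0,255,0)),((s[0]+.067,s[1],s[2]+.008,.071),(255,255,0)),((s[0]+.067,s[1],s[2]-.042,.057),(0,255,255))],(x,y,.04),"pics/p4.png",half=46,s=4)
im=cv2.imread("pics/p4.png"); cv2.imwrite("pics/p4.png",np.vstack([im[:300],im[400:690]]))
E
```

```text
[0.34193186 0.31685891 0.06927931] 0.005572130902348735 28.2833 [ 0.20576806  0.92141813 -4.92233667]
```

View pics/p4.png

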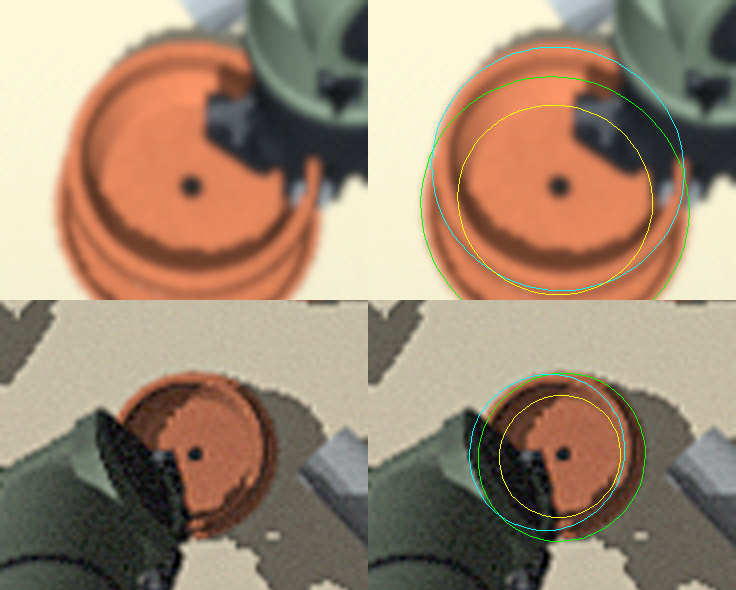

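The pan is over the widest saucer. Its floor hole is at crop (190,186) in the side view and (194,454) in the top view, about 2–3 mm short in y. I'll shift +3 mm in y and lower it.

>>> drive_tool:
  steps: [3,0,1.5,-5,0,3,0,1.5,-5,0,3,0,0,-5,0,3,0,0,-2,0,3,0,0,-1,0]

```text
clock: 28.7
position: [0.3415, 0.3193, 0.05]
tool_rot: [-1.572, 0.001, 0.001]
force: [-0.9, -0.0, -3.6]
grip_width: 0.0064
```

>>> drive_tool:
  steps: [3,0,0,-0.8,0,3,0,0,-0.7,0,3,0,0,-0.5,0,3,0,0,0,0,3,0,0,0,0]

```text
clock: 29.12
position: [0.3417, 0.3195, 0.0489]
tool_rot: [-1.571, -0.0, 0.001]
force: [-3.2, -2.3, 5.2]
grip_width: 0.0066
```

>>> drive_tool:
  steps: [8,0,0,0.3,0,14,0,0,0,0,22,0,0,0,0,30,0,0,0,0,34,0,0,0,0]

```text
clock: 29.53
position: [0.3418, 0.3196, 0.0489]
tool_rot: [-1.571, -0.0, 0.001]
force: [-0.4, 1.1, -0.5]
grip_width: 0.0337
```

>>> drive_tool:
  steps: [34,0,0,5,0,34,0,0,15,0,34,0,0,25,0,34,0,0,25,0,34,0,0,25,0]

```text
clock: 29.95
position: [0.3416, 0.3192, 0.1452]
tool_rot: [-1.571, 0.0, 0.001]
force: [0.1, 0.2, 1.0]
grip_width: 0.0339
```

>>> drive_tool:
  steps: [34,-20,20,20,0,34,-25,30,20,0,34,-25,30,10,0,34,-25,30,0,0,34,-20,30,0,0]

```text
clock: 30.37
position: [0.2258, 0.4596, 0.1941]
tool_rot: [-1.569, 0.0, 0.002]
force: [1.0, 1.1, 0.5]
grip_width: 0.0341
```

>>> drive_tool:
  steps: [34,-20,30,0,0,34,-20,30,0,0,34,-10,20,0,0,34,0,0,0,0,34,0,0,0,0]

```text
clock: 30.78
position: [0.1772, 0.5385, 0.1928]
tool_rot: [-1.571, -0.0, 0.003]
force: [0.8, -0.6, -0.1]
grip_width: 0.0337
```

```bash
python3 - <<'E'
from look import *
S=[(.4035,-.3413,.044,.033,.123),(.6067,.2123,.054,.045,.101),(.5268,-.0037,.066,.057,.079),(.4091,.317,.079,.071,.057)]
G={n:grab_frame(n) for n in("side","top")}; out=[]
o=monitor.observe(); print(o["position"],o["clock"])
for x,y,rs,rp,z in S:
    overlay(G,[((x,y,.02,rs),(0,255,0)),((x,y,z,rp),(255,255,0))],(x,y,.04),"pics/t.png",half=40,s=4)
    im=cv2.imread("pics/t.png"); out.append(cv2.resize(np.vstack([im[:320,:320],im[320:,:320],]) ,(200,400)))
    
t=np.hstack(out); f=np.hstack([cv2.resize(G[n]["frame"][:,:,::-1],(266,200)) for n in("side","top")]); f=cv2.copyMakeBorder(f,0,0,0,800-f.shape[1],cv2.BORDER_CONSTANT)
cv2.imwrite("pics/final.png",np.vstack([t,f]))
E
```

```text
[0.17856033 0.53722106 0.19303517] 30.8833
```

View pics/final.png

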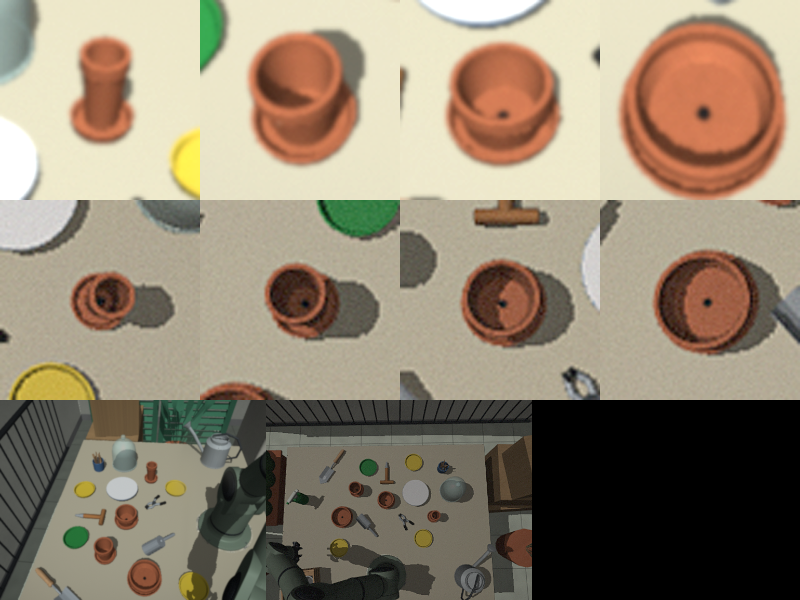

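All four pots stand upright in matching saucers, with the cloche and look-alikes undisturbed. One numeric check: the floor holes against the saucer centres.

```bash
python3 - <<'E'
from look import *
G={n:grab_frame(n) for n in("side","top")}
for x,y in[(.4091,.317),(.5268,-.0037),(.6067,.2123)]:
  for n in G:
    g=G[n]; p=proj(g,[(x,y,.015)],K1)[0]; c=np.round(p).astype(int); a=cv2.GaussianBlur(g["frame"],(3,3),0).sum(2)[c[1]-5:c[1]+6,c[0]-5:c[0]+6].astype(float)
    w=np.clip(np.median(a)-a-60,0,None); yy,xx=np.mgrid[-5:6,-5:6]
    if w.sum()>0: q=c+np.array([(w*xx).sum(),(w*yy).sum()])/w.sum(); print(n,x,y,"mm off",np.round((unproj(g,[q],.015,K1)[0][:2]-[x,y])*1000,1))
E
```

```text
side 0.4091 0.317 mm off [-2.1  0.3]
top 0.4091 0.317 mm off [ 0.9 -1.4]
side 0.5268 -0.0037 mm off [-0.6  0.2]
top 0.5268 -0.0037 mm off [ 0.5 11.9]
side 0.6067 0.2123 mm off [ 11.1 -12.6]
top 0.6067 0.2123 mm off [ 3. -1.]
```

```bash
python3 -c "
from workcell import workorder; print(workorder.job_done())"
```

```text
the job is handed in; nothing more can be done
None
```

I unstacked the four pots from the top down: long tom, standard pot, half pot, then pan. Each was pinched by its collar, set down in the saucer of its own size until contact (about 5–20 N), and released. I handed the job in at about 31 s of the 102 s allowed, with the arm clear.

**Final pictures:** all four pots stand upright in the right saucers, and the cloche and the yellow and green look-alikes are undisturbed.

**Centring, by pot:**
- **Pan and half pot:** the floor holes measured within about 2 mm of the saucer centres. One of those four readings, for the half pot from the top camera, came out at about 12 mm; I take it for a shadow, since the rim overlays agree with the smaller figure.
- **Standard pot:** the two hole readings disagreed. The top camera gave about 3 mm and the side camera about 17 mm. I take the side one for a shadow inside the pot, because its rim and saucer overlays agreed within about 1 mm.
- **Long tom:** checked only by rim and saucer overlays, which agreed within about 2 mm.

**Grip width:** the measured finger opening on the pots was 5.5–8 mm, against the stated 8 mm collar. Nothing slipped noticeably; only the pan hung about 2–3 mm off in y, and I corrected that before setting it down.

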